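# Put the washed drip coffee filter back together on its mug

### The arm

A 7-joint arm with a two-finger parallel gripper is mounted at the origin on a cart in front of the work surface, level with it; the furniture and walls round the work are solid. World frame = base frame: x ahead of the robot, y to its left, z up, the work surface at z = 0. Lengths are in m, angles in rad, forces in N, time in s.
With the tool pointing down it reaches from about 0.425 to 0.925 m from the base axis. Payload 6.8 kg.
Tool frame: the origin (TCP) lies at the very end of the fingers, on their centre line; the grasp point (between the pads) lies 19 mm behind it; z points along the fingers, y is the line along which they close (so a half turn about z gives the same grasp; the last joint's range is limited). The gripper opens to 85 mm and grips with 20 to 120 N. Pads are 22 mm wide; open, the fingers measure 114 mm over their backs; the gripper's body (76 mm by 85 mm) begins 54 mm behind the grasp point. The pads swing forward as they close: fully open they stand 13 mm farther back than shut.
Start: joints at [-1.377, 0.477, 0.022, 1.555, -0.011, 1.109, -0.083], TCP at [0.201, 0.645, 0.231] pointing down, gripper open.
Joint ranges: [-2.96, 2.96], [-0.34, 2.1], [-1.41, 1.46], [0.24, 2.44], [-1.37, 4.51], [0.17, 1.92], [-2.96, 2.96]. Speed limits (rad/s): [2.39, 2.39, 3.14, 3.14, 3.14, 3.14, 3.14].

### API

Orientations are given as a rotation vector (axis times angle).
In Python, from bench import r gives the robot as it stands.
- The arm moves only by the shell command python3 -m jog 'ROWS' [FORCE]. ROWS is JSON, a list of rows, each an object of numbers: "fingers": the finger opening in m, from 0 to 0.0854; "x", "y", "z": the shift along the tool's x, y, z in m; "rx", "ry", "rz": the turn, a rotation vector about the tool's x, y, z in degrees. In form: [{"fingers": .., "x": .., "y": .., "z": .., "rx": .., "ry": .., "rz": ..}, ...]. A call has 1 to 8 rows; each row shifts and turns the commanded pose from where the row before left it, along the tool's axes as they then stand; what a row does not reach is not made up. A row lasts 1/8 s, in which the tool goes at most 62.5 mm and 10.7 degrees, less where a joint would pass 70% of its speed; a pose out of reach is approached as far as the arm can. A call is refused whole if a number of a shift passes 0.0625 or a number of a turn 10.7, either way. A call with a gripper value outside its range is refused whole. The fingers move at their own pace and stop on an object; FORCE is the grip in N (left out, the last holds). Time passes only in rows, so rows that do not move let the fingers close. It gives the time, the measured TCP pose, the force, the opening and the grip force at its end, in the units of the state.
- r.get_obs(): the state, without advancing time (a new reading comes with each control period).
- r.grab_frame(name): name is "side" or "top"; returns (picture, depth): 400x640x3 uint8, red, green, blue; 400x640 float32, m along the optical axis (not along the pixel's ray), 0 where there is no reading.
- r.get_calibration(name): a dict with "mtx" (3x3 intrinsics, pixels), "extrinsics" (4x4, takes a point from camera to world coordinates). Camera axes: x right, y down, z forward; pixel columns grow to the right and rows downward; lengths in m; the calibration is good to about 2 mm. A picture is of the moment at which its call begins. get_calibration takes no time and is no camera call.
- r.hand_in(): hands the job in; it is judged then, once.
Trained networks look in the newest picture that a camera, given by its name, has taken for a name from the list of things; names that differ only in an ending like _2 or _b are one class to them, and where a whole thing is asked for, a point or a joint stands for the part that bears it (a point fixed in the world has none). Each returns a list of dicts, best first, with "score" (0 to 1); they miss things now and then, are a little off and sometimes report something else, mostly with a low value. They report only what shows in the picture. A call takes as long as a camera call. They do not tell look-alikes from the thing itself.
- r.search_frame(target, camera): "xyz" ([x, y, z] in m, in world coordinates, good to about 4 mm: the middle of the surface that is visible of it).
- r.landmark_of(target, camera): "xyz" ([x, y, z] in m, in world coordinates, good to about 4 mm: a listed point, or the origin of a listed thing).
The state is a dict: "clock": time; "joints": joint angles; "qvel": joint speeds; "tau": joint torques, N m; "tcp_pos": TCP position; "orientation": TCP orientation; "contact_force": force on the tool from outside, world axes, zero at the start; "moment": the same for the moment, N m; "grip_width": finger opening in m; "gripper_force": force on a finger pad.
Only numpy, scipy, OpenCV 4.12 (cv2) and the standard library are available. Lean on these libraries where they do the work, as an engineer would, in place of code of your own. Each camera call takes 0.05 s, during which the arm holds its last target. There are 200 camera calls.

### The job

The steel drip coffee filter has been washed and its four parts are drying on the rubber mat. Put it together again on the tall green-and-white mug that stands at one end of the mat (not on the glass), one part after another: the wide plate with the collar on the mug's mouth, the open chamber with the two ears upright in that collar, the press dropped to the chamber's floor with its post up, and last the lid over the chamber's rim. Every part must be fully home and level, with the mug standing upright on the worktop; do not push the glass or the teaspoon about.

Things in the scene. Friction and masses are not known exactly. Their poses are not given: they have to be found in the camera images.
- plate: Steel spreader plate, right way up. Flat round flange 92 mm across, 5 to 7.5 mm above the origin; under it a dish 48 mm across (54 at the flange), 5 mm deep, that drops into the mug's mouth; on top a round collar, outside 62, inside 56, from 7.5 to 17 mm up: grip it round the collar's outside with the finger tips. Origin: centre of the dish's underside, z up. 80 g.
- chamber: Steel brewing cup, upright, 58 mm high: foot 46 mm across at the bottom, 52 from 4 to 12.5 mm up; body 60 outside, 55 inside, flared to 65 at the rim; inner floor 18 mm up. Wire ears along its +x and -x reach 44 mm from the axis, 27 to 48 mm up: grip the body along its y. Foot stands on the plate: origin 7.5 mm above the plate's. Origin: centre of underside, z up. 110 g.
- press: Steel disc 50 mm across, 5.6 thick, with an upright post 12 mm across, its top 40 mm above the origin. Grip only the post's top 14 mm, so that the finger tips stay at the chamber's rim; let go there and the disc drops about 14 mm to the chamber's floor (origin then 18 mm above the chamber's). Origin: centre of the disc's underside, z up. 70 g. Lies post up.
- lid: Steel cap 76 mm across, 10 mm high; its skirt, 70 mm inside, goes over the chamber's 65 mm rim. Black knob on top, 16 mm across, 10 to 28 mm above the origin: grip it there. Seated, its top rests on the rim: origin about 50.5 mm above the chamber's. Origin: centre of the skirt's lower edge, z up. 60 g. Lies knob up.
- mug: Tall mug, green above, white below, 78 mm across, 101 mm high, inside about 64 mm, loose, 0.3 kg, standing on the worktop beside one end of the mat. Origin: on the underside, 15.5 mm off the mug's axis towards the handle, which points along its -y, out to 55 mm from the origin. Its axis passes through point mug_mouth.
- mug_mouth (a point): Centre of the mug's mouth, on its axis at rim height, 101 mm above the underside. With the plate seated on the rim, the plate's origin lies 5 mm below this point.
- tumbler: Clear straight glass, no handle, 81 mm across, 91 mm high, at the other end of the mat from the mug: not to be used. Origin: centre of the underside.
- teaspoon: Steel teaspoon lying on the mat between the parts, 134 x 29 mm, 12 mm high: stays there. Origin: centre of its underside; long along its own x.
- drying_mat: Grey ribbed rubber mat, fixed, 190 x 360 mm, on which the four parts and the teaspoon lie; its ribbed top is 6 mm above the worktop. Origin: centre of its underside; long side along its own y.
Not all that is in view belongs to the job. Leave any purple look-alike of the plate alone.

How it is judged:
By the outcome, as a careful person would: the job done as asked, in the order asked, and still so for the second after the job is handed in, with the robot touching nothing.
It also fails if it takes over 125 s, if anything falls off the work surface, if the arm or the gripper's body presses on something with over 40 N, if the wrist force passes 120 N, or if a joint passes its speed limit or range.

## Working session

There is one attempt and no reset: what is moved stays moved. The work goes in short steps, Python scripts to look and compute and a shell command to move; the robot and the scene stay as the last step left them, time stands still between calls to the robot, and variables do not carry over. Pictures are saved under pics/ and viewed, at most 14 in all, crops included, and the job is handed in when it is done.

```bash
ls; mkdir -p pics
python3 - <<'E'
from bench import r
import cv2,numpy as np
for c in("top","side"):
    p,d=r.grab_frame(c); cv2.imwrite(f"pics/{c}0.png",p[:,:,::-1])
    k=r.get_calibration(c); print(c,np.round(k["mtx"],1).tolist(),np.round(k["extrinsics"],3).tolist())
    for n in["plate","chamber","press","lid","mug","mug_mouth","tumbler","teaspoon","drying_mat"]:
        print(n,[(np.round(q["xyz"],3).tolist(),round(q["score"],2)) for q in r.landmark_of(n,c)[:3]])
o=r.get_obs();print(o)
E
```

```text
pics
top [[383.8, 0.0, 316.2], [0.0, 383.8, 202.6], [0.0, 0.0, 1.0]] [[-0.019, -0.972, 0.235, 0.281], [-1.0, 0.017, -0.012, 0.013], [0.008, -0.235, -0.972, 1.044], [0.0, 0.0, 0.0, 1.0]]
plate [([0.531, -0.135, 0.004], 0.77), ([0.426, -0.137, 0.005], 0.24)]
chamber [([0.438, 0.076, 0.008], 0.58), ([0.462, 0.297, -0.002], 0.31), ([0.543, 0.07, 0.005], 0.28)]
press [([0.428, -0.138, 0.005], 0.48)]
lid [([0.54, 0.068, 0.005], 0.82)]
mug [([0.461, 0.298, 0.003], 0.65)]
mug_mouth [([0.447, 0.316, 0.098], 0.86)]
tumbler [([0.46, -0.348, 0.002], 0.62), ([0.526, -0.137, 0.003], 0.35)]
teaspoon [([0.497, -0.041, 0.004], 0.49)]
drying_mat [([0.483, -0.044, 0.006], 0.89), ([0.541, 0.069, 0.007], 0.37)]
side [[437.9, 0.0, 323.4], [0.0, 437.9, 205.4], [0.0, 0.0, 1.0]] [[0.999, 0.038, -0.021, 0.545], [0.041, -0.669, 0.742, -0.935], [0.014, -0.742, -0.67, 0.93], [0.0, 0.0, 0.0, 1.0]]
plate [([0.533, -0.14, 0.002], 0.78), ([0.58, 0.339, -0.0], 0.52), ([0.482, -0.04, -0.005], 0.29)]
chamber [([0.442, 0.079, 0.005], 0.63)]
press [([0.422, -0.136, 0.006], 0.47)]
lid [([0.537, 0.074, 0.006], 0.91)]
mug [
[... 264 characters left out ...]

{'clock': 1.0, 'joints': array([-1.37711133,  0.47697625,  0.02239938,  1.55540677, -0.0114972 ,
        1.10930388, -0.08308858]), 'qvel': array([-0.0001474 ,  0.00081701, -0.00014035, -0.00067036, -0.00211617,
       -0.00052263, -0.00016764]), 'tau': array([-2.04084035e-04, -5.96328199e+01,  1.60648260e+00, -2.81553590e+01,
        1.24773543e-02,  1.48868898e-03,  1.23439443e-05]), 'tcp_pos': array([0.20062502, 0.64450918, 0.23132097]), 'orientation': array([-4.72256875e-01, -3.10588446e+00, -5.51177010e-05]), 'contact_force': array([ 1.13127379,  0.18275018, -0.10589199]), 'moment': array([-0.00412742, -0.04866312,  0.030586  ]), 'gripper_force': 0.0, 'grip_width': 0.08535327032041211}
```

View pics/top0.png

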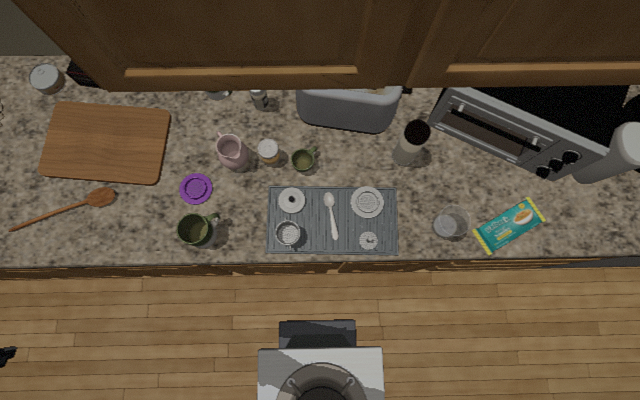

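View pics/side0.png

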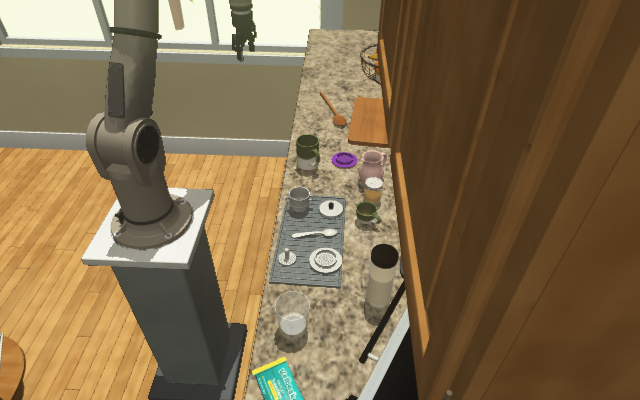

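Choosing among candidates in the top picture:
- **Plate:** the steel one at (367,202), not the purple look-alike at (196,188).
- **Mug:** the tall green and white one at (195,230), not the small green cup at (303,159) or the pink jug at (231,150).
- **Glass:** (450,224), not to be used.
- **Other parts:** chamber (288,234), lid (291,201), press (368,240), spoon (331,215).

Next I'll take one close crop, fit the mug rim and check the cabinet clearance.

```bash
cat > h.py <<'E'
from bench import r
import cv2,numpy as np
from scipy.optimize import least_squares
def cloud(c):
    p,d=r.grab_frame(c);k=r.get_calibration(c);K,T=k["mtx"],k["extrinsics"]
    v,u=np.mgrid[:400,:640]
    P=np.stack([(u-K[0,2])/K[0,0]*d,(v-K[1,2])/K[1,1]*d,d],-1)@T[:3,:3].T+T[:3,3]
    P[d<=0]=np.nan
    return p,P
def near(P,c,rad,z0,z1):
    return (np.hypot(P[...,0]-c[0],P[...,1]-c[1])<rad)&(P[...,2]>z0)&(P[...,2]<z1)
def circ(xy,R):
    f=least_squares(lambda a:np.hypot(*(xy-a).T)-R,xy.mean(0),loss="soft_l1",f_scale=.002)
    return np.round(f.x,4),round(float(np.sqrt(np.median(f.fun**2))),4)
E
python3 - <<'E'
from h import *
for c in("top","side"):
    p,P=cloud(c)
    if c=="top": cv2.imwrite("pics/crop1.png",cv2.resize(p[150:270,170:410],None,fx=3.3,fy=3.3,interpolation=cv2.INTER_CUBIC)[:,:,::-1])
    else: cv2.imwrite("pics/crop2.png",cv2.resize(p[120:290,250:410],None,fx=3.5,fy=3.5,interpolation=cv2.INTER_CUBIC)[:,:,::-1])
    print(c)
    m=near(P,(.4475,.314),.046,.094,.108);q=P[m];print("mug",m.sum(),np.round(np.median(q[:,2]),4),circ(q[:,:2],.0365), np.round((q.min(0)+q.max(0))/2,4),np.round(np.ptp(q,axis=0),3))
    for n,ct,rad,z0,z1,R in[("plateflange",(.532,-.1375),.052,.009,.0165,.0385),("collar",(.532,-.1375),.04,.019,.027,.0295),("chamber",(.44,.0775),.038,.058,.07,.031),("press",(.425,-.137),.012,.038,.052,.004),("pressdisc",(.425,-.137),.03,.009,.015,.018),("lid",(.5385,.071),.042,.012,.021,.025),("knob",(.5385,.071),.015,.029,.04,.004)]:
        q=P[near(P,ct,rad,z0,z1)]
        if len(q)>3:print(n,len(q),np.round(q.mean(0),4),np.round((q.min(0)+q.max(0))/2,4),np.round(np.ptp(q,axis=0),3),circ(q[:,:2],R))
    q=P[(P[...,2]>.35)&(P[...,0]>.35)&(abs(P[...,1])<.6)]
    if len(q):print("cab",np.round(q.min(0),3),np.round(np.percentile(q,5,axis=0),3))
E
```

```text
top
mug 172 0.0993 (array([0.4495, 0.3101]), 0.001) [0.4498 0.3093 0.099 ] [0.076 0.078 0.01 ]
plateflange 680 [ 0.5294 -0.1406  0.0134] [ 0.5311 -0.1417  0.0128] [0.09  0.091 0.007] (array([ 0.5302, -0.1407]), 0.0062)
collar 76 [ 0.5319 -0.1407  0.0225] [ 0.5309 -0.1411  0.0225] [0.06  0.059 0.007] (array([ 0.5302, -0.141 ]), 0.0008)
chamber 120 [0.4434 0.0776 0.0626] [0.4411 0.0758 0.0634] [0.063 0.059 0.01 ] (array([0.4402, 0.0757]), 0.0012)
press 17 [ 0.4232 -0.1389  0.0459] [ 0.424 -0.139  0.046] [0.011 0.011 0.007] (array([ 0.4231, -0.1388]), 0.0011)
pressdisc 206 [ 0.4231 -0.1384  0.0118] [ 0.424  -0.1385  0.012 ] [0.05  0.049 0.006] (array([ 0.4237, -0.1395]), 0.0039)
lid 513 [0.5376 0.0671 0.0164] [0.5384 0.0664 0.0165] [0.074 0.072 0.009] (array([0.5389, 0.0675]), 0.0066)
knob 28 [0.5381 0.0672 0.0335] [0.538  0.0669 0.0339] [0.014 0.014 0.008] (array([0.538 , 0.0672]), 0.0021)
cab [ 0.659 -0.6    0.363] [ 0.661 -0.469  0.403]
side
mug 78 0.097 (array([0.4507, 0.3108]), 0.0017) [0.4502 0.3121 0.0985] [0.075 0.083 0.008]
plateflange 527 [ 0.5308 -0.1436  0.0122] [ 0.5296 -0.1412  0.0127] [0.088 0.091 0.007] (array([ 0.5306, -0.1401]), 0.0069)
collar 67 [ 0.5327 -0.1406  0.0211] [ 0.5308 -0.1397  0.0218] [0.058 0.062 0.005] (array([ 0.5308, -0.1404]), 0.0008)
chamber 71 [0.4389 0.0818 0.0611] [0.4409 0.0762 0.0621] [0.062 0.064 0.008] (array([0.4417, 0.0766]), 0.0013)
press 15 [ 0.4245 -0.1386  0.043 ] [ 0.4244 -0.1388  0.0431] [0.008 0.012 0.006] (array([ 0.4248, -0.1383]), 0.001)
pressdisc 107 [ 0.4242 -0.1407  0.0108] [ 0.4244 -0.1382  0.012 ] [0.046 0.044 0.006] (array([ 0.4236, -0.1363]), 0.0043)
lid 258 [0.5402 0.0646 0.015 ] [0.5389 0.0689 0.0164] [0.071 0.075 0.009] (array([0.5402, 0.0694]), 0.0066)
knob 18 [0.5397 0.0673 0.0319] [0.5399 0.0687 0.0324] [0.012 0.017 0.006] (array([0.5402, 0.0676]), 0.0025)
cab [ 0.66 -0.6   0.38] [ 0.661 -0.591  0.419]
```

View pics/crop1.png

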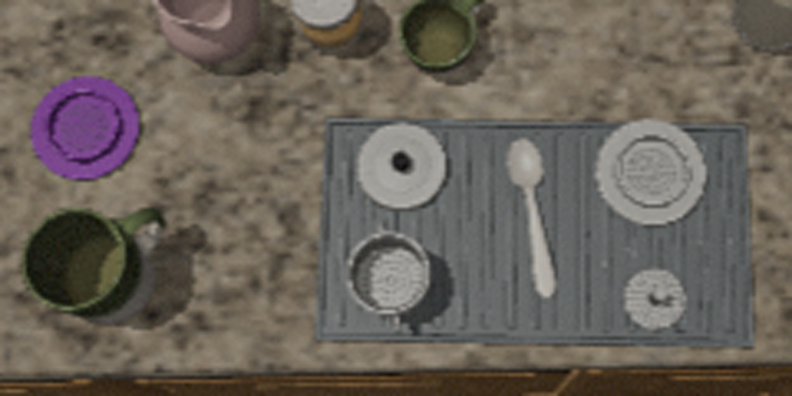

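View pics/crop2.png

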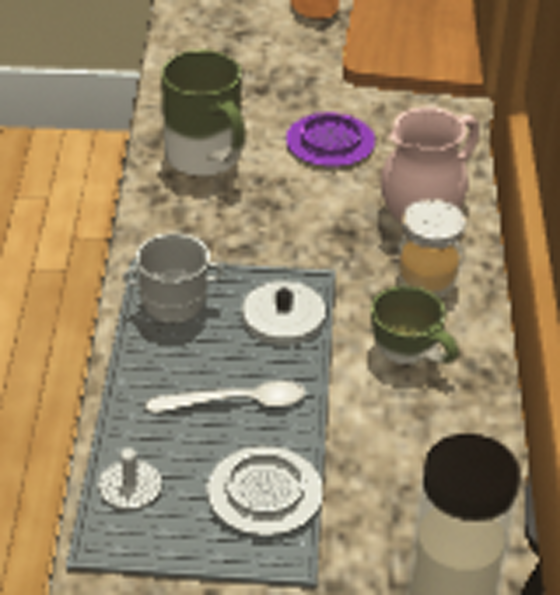

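Top crop: the steel plate is at (650,172) and the purple one is off the mat at (85,128). The mug is at (78,260) with its handle toward +x/-y. The chamber at (389,275) has its ears roughly along x. The heights and sizes I measured match the description, so I'm moving.

```bash
python3 -m jog '[{"rz":-8.65},{"rz":-8.65},{"x":-0.0236,"y":-0.056},{"x":-0.0236,"y":-0.056},{"x":-0.0236,"y":-0.056},{"x":-0.0236,"y":-0.056},{"x":-0.0236,"y":-0.056},{"x":-0.0236,"y":-0.056}]' 40; python3 -m jog '[{"x":-0.0236,"y":-0.056},{"x":-0.0236,"y":-0.056},{"x":-0.0236,"y":-0.056},{"x":-0.0236,"y":-0.056},{"x":-0.0236,"y":-0.056,"z":0.02},{"x":-0.0236,"y":-0.056,"z":0.03},{"x":-0.0236,"y":-0.056,"z":0.04},{}]'
```

```text
validation failed for argument at $[0]...
validation failed for argument at $[0]...
```

```bash
python3 -m jog '[{"fingers":0.085,"x":0,"y":0,"z":0,"rx":0,"ry":0,"rz":-8.65},{"fingers":0.085,"x":0,"y":0,"z":0,"rx":0,"ry":0,"rz":-8.65},{"fingers":0.085,"x":-0.0236,"y":-0.056,"z":0,"rx":0,"ry":0,"rz":0},{"fingers":0.085,"x":-0.0236,"y":-0.056,"z":0,"rx":0,"ry":0,"rz":0}]' 40
```

```text
clock: 1.6
tcp_pos: [0.2482, 0.5314, 0.231]
orientation: [-0.002, 3.141, -0.0]
contact_force: [1.5, 0.7, 0.4]
grip_width: 0.0847
gripper_force: 0.0
```

```bash
python3 -m jog '[{"fingers":0.085,"x":-0.0235,"y":-0.056,"z":0,"rx":0,"ry":0,"rz":0},{"fingers":0.085,"x":-0.0235,"y":-0.056,"z":0,"rx":0,"ry":0,"rz":0},{"fingers":0.085,"x":-0.0235,"y":-0.056,"z":0,"rx":0,"ry":0,"rz":0},{"fingers":0.085,"x":-0.0235,"y":-0.056,"z":0,"rx":0,"ry":0,"rz":0},{"fingers":0.085,"x":-0.0235,"y":-0.056,"z":0,"rx":0,"ry":0,"rz":0},{"fingers":0.085,"x":-0.0235,"y":-0.056,"z":0,"rx":0,"ry":0,"rz":0},{"fingers":0.085,"x":-0.0235,"y":-0.056,"z":0,"rx":0,"ry":0,"rz":0},{"fingers":0.085,"x":-0.0235,"y":-0.056,"z":0,"rx":0,"ry":0,"rz":0}]'; python3 -m jog '[{"fingers":0.085,"x":-0.0235,"y":-0.056,"z":0.02,"rx":0,"ry":0,"rz":0},{"fingers":0.085,"x":-0.0235,"y":-0.056,"z":0.03,"rx":0,"ry":0,"rz":0},{"fingers":0.085,"x":-0.0235,"y":-0.056,"z":0.04,"rx":0,"ry":0,"rz":0},{"fingers":0.085,"x":-0.0235,"y":-0.056,"z":0.05,"rx":0,"ry":0,"rz":0},{"fingers":0.085,"x":0,"y":0,"z":0.03,"rx":0,"ry":0,"rz":0},{"fingers":0.085,"x":0,"y":0,"z":0,"rx":0,"ry":0,"rz":0}]'
```

```text
clock: 2.6
tcp_pos: [0.4366, 0.0827, 0.2318]
orientation: [-0.0, 3.14, 0.001]
contact_force: [0.3, 0.9, 0.6]
grip_width: 0.0849
gripper_force: 0.0
clock: 3.35
tcp_pos: [0.5177, -0.1146, 0.0781]
orientation: [-0.001, -3.137, -0.0]
contact_force: [-0.4, -0.3, 0.5]
grip_width: 0.0849
gripper_force: 0.0
```

```bash
python3 -m jog '[{"fingers":0.085,"x":-0.006,"y":-0.013,"z":0.01,"rx":0,"ry":0,"rz":0},{"fingers":0.085,"x":-0.0068,"y":-0.0129,"z":0.018,"rx":0,"ry":0,"rz":0},{"fingers":0.085,"x":0,"y":0,"z":0.015,"rx":0,"ry":0,"rz":0},{"fingers":0.085,"x":0,"y":0,"z":0,"rx":0,"ry":0,"rz":0}]'; python3 -c "
from bench import r
import numpy as np
print(np.round(r.get_obs()['qvel'],3),np.round(r.get_obs()['joints'],2))"
```

```text
clock: 3.85
tcp_pos: [0.5317, -0.1397, 0.0364]
orientation: [0.001, -3.14, -0.001]
contact_force: [0.4, -0.5, -0.1]
grip_width: 0.0851
gripper_force: 0.0
[-0.009 -0.02   0.008 -0.009  0.005  0.013 -0.005] [-0.12  0.56  0.34  2.02 -0.31  0.61  2.  ]
```

```bash
python3 -m jog '[{"fingers":0.085,"x":0.001,"y":-0.0008,"z":0.015,"rx":0,"ry":0,"rz":0},{"fingers":0.085,"x":0,"y":0,"z":0.011,"rx":0,"ry":0,"rz":0},{"fingers":0.055,"x":0,"y":0,"z":0,"rx":0,"ry":0,"rz":0},{"fingers":0.055,"x":0,"y":0,"z":0,"rx":0,"ry":0,"rz":0},{"fingers":0.055,"x":0,"y":0,"z":0,"rx":0,"ry":0,"rz":0}]' 20
```

```text
clock: 4.47
tcp_pos: [0.5314, -0.1412, 0.0112]
orientation: [-0.0, 3.141, -0.0]
contact_force: [-0.9, 0.4, -0.8]
grip_width: 0.0607
gripper_force: 21.9
```

```bash
python3 -m jog '[{"fingers":0.085,"x":0,"y":0,"z":0,"rx":0,"ry":0,"rz":0},{"fingers":0.085,"x":0,"y":0,"z":0,"rx":0,"ry":0,"rz":0},{"fingers":0.085,"x":0,"y":0,"z":0,"rx":0,"ry":0,"rz":10},{"fingers":0.085,"x":0,"y":0,"z":0,"rx":0,"ry":0,"rz":10},{"fingers":0.085,"x":0,"y":0,"z":0,"rx":0,"ry":0,"rz":10},{"fingers":0.085,"x":0,"y":0,"z":0,"rx":0,"ry":0,"rz":10},{"fingers":0.085,"x":0,"y":0,"z":0,"rx":0,"ry":0,"rz":10},{"fingers":0.085,"x":0,"y":0,"z":0,"rx":0,"ry":0,"rz":10}]'; python3 -m jog '[{"fingers":0.085,"x":0,"y":0,"z":0,"rx":0,"ry":0,"rz":10},{"fingers":0.085,"x":0,"y":0,"z":0,"rx":0,"ry":0,"rz":10},{"fingers":0.085,"x":0,"y":0,"z":0,"rx":0,"ry":0,"rz":10},{"fingers":0.085,"x":0,"y":0,"z":0,"rx":0,"ry":0,"rz":0},{"fingers":0.055,"x":0,"y":0,"z":0,"rx":0,"ry":0,"rz":0},{"fingers":0.055,"x":0,"y":0,"z":0,"rx":0,"ry":0,"rz":0},{"fingers":0.055,"x":0,"y":0,"z":0,"rx":0,"ry":0,"rz":0},{"fingers":0.055,"x":0,"y":0,"z":0,"rx":0,"ry":0,"rz":0}]' 40
```

```text
clock: 5.48
tcp_pos: [0.5314, -0.1411, 0.0111]
orientation: [1.578, 2.716, 0.0]
contact_force: [0.2, 0.3, -0.2]
grip_width: 0.0851
gripper_force: 0.0
clock: 6.48
tcp_pos: [0.5314, -0.1412, 0.0115]
orientation: [-2.219, -2.223, -0.002]
contact_force: [-1.8, 0.7, 5.1]
grip_width: 0.0603
gripper_force: 42.1
```

```bash
python3 -m jog '[{"fingers":0.055,"x":0,"y":0,"z":-0.015,"rx":0,"ry":0,"rz":0},{"fingers":0.055,"x":0,"y":0,"z":-0.03,"rx":0,"ry":0,"rz":0},{"fingers":0.055,"x":0,"y":0,"z":-0.05,"rx":0,"ry":0,"rz":0},{"fingers":0.055,"x":0,"y":0,"z":-0.05,"rx":0,"ry":0,"rz":0},{"fingers":0.055,"x":0,"y":0,"z":0,"rx":0,"ry":0,"rz":0}]'
python3 - <<'E'
from h import *
p,P=cloud("side");cv2.imwrite("pics/a.png",cv2.resize(p[100:300,230:430],None,fx=3,fy=3)[:,:,::-1])
print(np.round(r.get_obs()['joints'],2))
E
```

```text
clock: 7.1
tcp_pos: [0.5334, -0.1424, 0.1601]
orientation: [2.217, 2.218, 0.007]
contact_force: [0.3, 0.3, -1.5]
grip_width: 0.0606
gripper_force: 43.8
[-0.57  0.52  0.96  1.97 -0.54  0.92  0.67]
```

View pics/a.png

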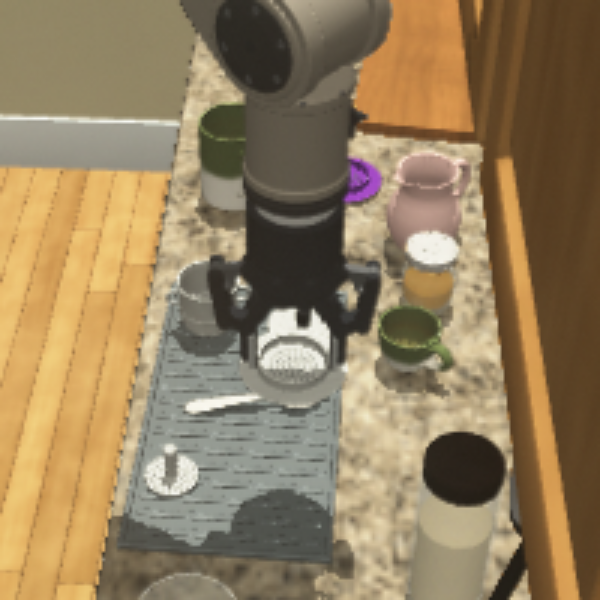

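```bash
python3 -m jog '[{"fingers":0.055,"x":0.03,"y":-0.005,"z":0,"rx":0,"ry":0,"rz":0},{"fingers":0.055,"x":0.05,"y":-0.01,"z":0,"rx":0,"ry":0,"rz":0},{"fingers":0.055,"x":0.05,"y":-0.01,"z":0,"rx":0,"ry":0,"rz":0},{"fingers":0.055,"x":0.05,"y":-0.01,"z":0,"rx":0,"ry":0,"rz":0},{"fingers":0.055,"x":0.05,"y":-0.01,"z":0,"rx":0,"ry":0,"rz":0},{"fingers":0.055,"x":0.05,"y":-0.01,"z":0,"rx":0,"ry":0,"rz":0},{"fingers":0.055,"x":0.05,"y":-0.01,"z":0,"rx":0,"ry":0,"rz":0},{"fingers":0.055,"x":0.05,"y":-0.01,"z":0,"rx":0,"ry":0,"rz":0}]'; python3 -m jog '[{"fingers":0.055,"x":0.05,"y":-0.01,"z":0,"rx":0,"ry":0,"rz":0},{"fingers":0.055,"x":0.024,"y":0,"z":0,"rx":0,"ry":0,"rz":0},{"fingers":0.055,"x":0,"y":0,"z":0,"rx":0,"ry":0,"rz":0},{"fingers":0.055,"x":0,"y":0,"z":0,"rx":0,"ry":0,"rz":0}]'
python3 - <<'E'
from h import *
print(np.round(r.get_obs()['joints'],2))
for c in("top","side"):
    p,P=cloud(c)
    m=near(P,(.4495,.3115),.044,.090,.105);q=P[m];print("mug",m.sum(),circ(q[:,:2],.0375))
    m=near(P,(.4495,.3115),.05,.14,.168);q=P[m];print("plate",m.sum(),np.round((q.min(0)+q.max(0))/2,4),np.round(np.ptp(q,axis=0),3))
    m=near(P,(.4495,.3115),.05,.154,.165);q=P[m];print("flange",m.sum(),np.round((q.min(0)+q.max(0))/2,4),np.round(np.ptp(q,axis=0),3))
    cv2.imwrite(f"pics/b{c}.png",(cv2.resize(p[170:290,130:270],None,fx=4,fy=4) if c=="top" else cv2.resize(p[80:230,230:400],None,fx=4,fy=4))[:,:,::-1])
E
```

```text
clock: 8.15
tcp_pos: [0.4548, 0.24, 0.1551]
orientation: [-2.22, -2.222, 0.003]
contact_force: [0.0, 0.5, -0.5]
grip_width: 0.06
gripper_force: 43.8
clock: 8.65
tcp_pos: [0.4465, 0.3105, 0.1557]
orientation: [2.224, 2.218, -0.002]
contact_force: [-0.2, -0.3, -0.2]
grip_width: 0.0604
gripper_force: 43.8
[-1.48  0.55  1.03  1.99 -0.59  0.94 -0.15]
mug 71 (array([0.4501, 0.3096]), 0.0009)
plate 646 [0.4459 0.2904 0.1601] [0.088 0.056 0.016]
flange 602 [0.4459 0.2904 0.1594] [0.088 0.056 0.011]
mug 117 (array([0.4504, 0.3107]), 0.0013)
plate 308 [0.4462 0.3063 0.1595] [0.089 0.083 0.016]
flange 259 [0.4462 0.3063 0.1595] [0.089 0.083 0.011]
```

View pics/bside.png

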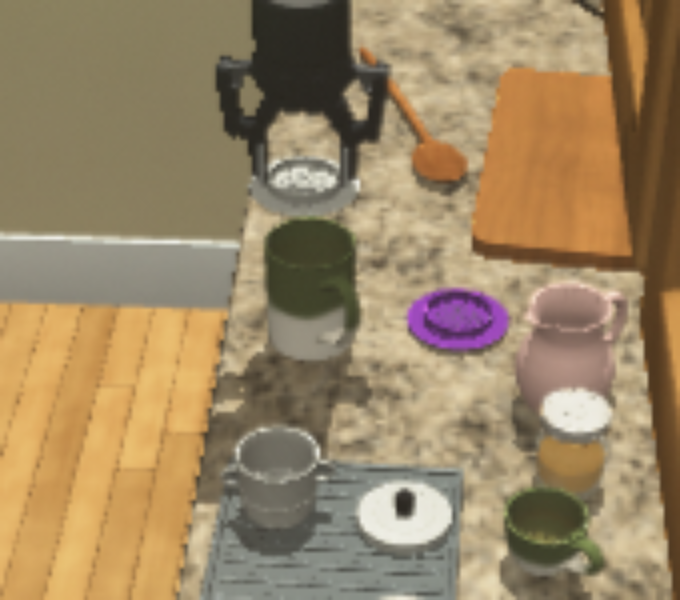

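Plate held level at (305,195), above the mug at (310,280). I'll lower it.

```bash
python3 -m jog '[{"fingers":0.055,"x":0,"y":0.003,"z":0.01,"rx":0,"ry":0,"rz":0},{"fingers":0.055,"x":0,"y":0,"z":0.02,"rx":0,"ry":0,"rz":0},{"fingers":0.055,"x":0,"y":0,"z":0.013,"rx":0,"ry":0,"rz":0},{"fingers":0.055,"x":0,"y":0,"z":0.006,"rx":0,"ry":0,"rz":0},{"fingers":0.055,"x":0,"y":0,"z":0.002,"rx":0,"ry":0,"rz":0},{"fingers":0.055,"x":0,"y":0,"z":0,"rx":0,"ry":0,"rz":0}]'; python3 -m jog '[{"fingers":0.055,"x":0,"y":0,"z":0.001,"rx":0,"ry":0,"rz":0},{"fingers":0.055,"x":0,"y":0,"z":0,"rx":0,"ry":0,"rz":0}]'
```

```text
clock: 9.5
tcp_pos: [0.4494, 0.3129, 0.1051]
orientation: [2.221, 2.221, 0.001]
contact_force: [0.5, 1.0, -1.0]
grip_width: 0.0601
gripper_force: 43.8
clock: 9.75
tcp_pos: [0.4493, 0.3129, 0.1042]
orientation: [-2.221, -2.222, -0.001]
contact_force: [-0.3, 0.1, -1.4]
grip_width: 0.0601
gripper_force: 43.8
```

```bash
python3 -m jog '[{"fingers":0.055,"x":-0.0018,"y":0,"z":0.001,"rx":0,"ry":0,"rz":0},{"fingers":0.055,"x":0,"y":0,"z":0.001,"rx":0,"ry":0,"rz":0},{"fingers":0.055,"x":0,"y":0,"z":0,"rx":0,"ry":0,"rz":0}]'; python3 -m jog '[{"fingers":0.055,"x":0,"y":0,"z":0.001,"rx":0,"ry":0,"rz":0},{"fingers":0.055,"x":0,"y":0,"z":0,"rx":0,"ry":0,"rz":0}]'
```

```text
clock: 10.12
tcp_pos: [0.4492, 0.311, 0.1019]
orientation: [-2.221, -2.222, 0.0]
contact_force: [-0.3, -0.5, -0.4]
grip_width: 0.0603
gripper_force: 43.8
clock: 10.38
tcp_pos: [0.4493, 0.3111, 0.101]
orientation: [-2.221, -2.222, -0.0]
contact_force: [-0.8, 1.2, 0.6]
grip_width: 0.0602
gripper_force: 43.9
```

```bash
python3 -m jog '[{"fingers":0.055,"x":0,"y":0,"z":0.001,"rx":0,"ry":0,"rz":0},{"fingers":0.055,"x":0,"y":0,"z":0,"rx":0,"ry":0,"rz":0}]';python3 -m jog '[{"fingers":0.055,"x":0,"y":0,"z":0.001,"rx":0,"ry":0,"rz":0},{"fingers":0.055,"x":0,"y":0,"z":0,"rx":0,"ry":0,"rz":0}]'
```

```text
clock: 10.62
tcp_pos: [0.4495, 0.3111, 0.1008]
orientation: [-2.221, -2.221, -0.001]
contact_force: [-3.5, -0.3, 9.1]
grip_width: 0.0599
gripper_force: 44.8
clock: 10.88
tcp_pos: [0.4498, 0.3112, 0.1006]
orientation: [-2.221, -2.22, -0.002]
contact_force: [-5.4, -1.9, 19.6]
grip_width: 0.0601
gripper_force: 45.7
```

```bash
python3 -m jog '[{"fingers":0.055,"x":0,"y":0,"z":-0.0015,"rx":0,"ry":0,"rz":0},{"fingers":0.055,"x":0,"y":0,"z":0,"rx":0,"ry":0,"rz":0}]'; python3 -m jog '[{"fingers":0.085,"x":0,"y":0,"z":0,"rx":0,"ry":0,"rz":0},{"fingers":0.085,"x":0,"y":0,"z":0,"rx":0,"ry":0,"rz":0},{"fingers":0.085,"x":0,"y":0,"z":-0.02,"rx":0,"ry":0,"rz":0},{"fingers":0.085,"x":0,"y":0,"z":-0.04,"rx":0,"ry":0,"rz":0},{"fingers":0.085,"x":0,"y":0,"z":-0.02,"rx":0,"ry":0,"rz":0},{"fingers":0.085,"x":-0.05,"y":0,"z":0,"rx":0,"ry":0,"rz":-10},{"fingers":0.085,"x":0,"y":0,"z":0,"rx":0,"ry":0,"rz":-10},{"fingers":0.085,"x":0,"y":0,"z":0,"rx":0,"ry":0,"rz":-10}]'
python3 - <<'E'
from h import *
print(np.round(r.get_obs()['joints'],2))
for c in("top","side"):
    p,P=cloud(c)
    for n,ct,rad,z0,z1,R in[("mug",(.4495,.311),.046,.06,.098,.0385),("plateflange",(.4495,.311),.052,.099,.107,.0385),("collar",(.4495,.311),.04,.110,.12,.0295),("chamber",(.44,.0765),.038,.058,.07,.031),("ears",(.44,.0765),.05,.03,.054,.035)]:
        q=P[near(P,ct,rad,z0,z1)]
        if n=="ears":
            v=q[:,:2]-[.4405,.0765];v=v[np.hypot(*v.T)>.0365];print(np.round(v,3)[:30].tolist());continue
        if len(q)>3:print(n,len(q),np.round((q.min(0)+q.max(0))/2,4),np.round(np.ptp(q,axis=0),3),circ(q[:,:2],R))
    if c=="side":cv2.imwrite("pics/c.png",cv2.resize(p[80:230,230:400],None,fx=4,fy=4)[:,:,::-1])
E
```

```text
clock: 11.12
tcp_pos: [0.4496, 0.3111, 0.1008]
orientation: [2.221, 2.221, 0.001]
contact_force: [-0.5, 0.8, 6.5]
grip_width: 0.0598
gripper_force: 44.5
clock: 12.12
tcp_pos: [0.4492, 0.2605, 0.1811]
orientation: [-1.564, -2.724, -0.001]
contact_force: [0.1, 0.8, 0.3]
grip_width: 0.0849
gripper_force: 0.0
[-1.39  0.41  0.95  2.02 -0.42  0.92  0.31]
mug 9 [0.4397 0.3021 0.0794] [0.059 0.063 0.037] (array([0.4505, 0.3098]), 0.0005)
plateflange 326 [0.4438 0.3089 0.1031] [0.08  0.092 0.008] (array([0.4529, 0.3059]), 0.0068)
collar 32 [0.4408 0.3096 0.1123] [0.042 0.059 0.004] (array([0.4491, 0.3083]), 0.0007)
chamber 115 [0.4413 0.0757 0.0636] [0.064 0.06  0.011] (array([0.4401, 0.0759]), 0.0011)
[[0.043, 0.007], [0.04, 0.007], [0.04, 0.004], [0.037, 0.004], [-0.037, -0.006], [-0.04, -0.006], [-0.038, -0.008], [-0.042, -0.009]]
mug 167 [0.4519 0.3003 0.079 ] [0.079 0.065 0.037] (array([0.451 , 0.3118]), 0.0012)
plateflange 249 [0.4501 0.3052 0.1027] [0.089 0.087 0.007] (array([0.451, 0.303]), 0.0076)
collar 24 [0.449  0.3054 0.1127] [0.058 0.058 0.005] (array([0.4487, 0.3062]), 0.0007)
chamber 76 [0.4411 0.0772 0.0613] [0.062 0.066 0.007] (array([0.4414, 0.0768]), 0.0012)
[[0.037, 0.008], [0.04, 0.007], [0.04, 0.007], [0.043, 0.009], [-0.039, -0.007], [0.043, 0.006], [-0.043, -0.002], [-0.038, -0.012], [0.04, 0.007], [0.043, 0.005], [-0.042, -0.006], [-0.039, -0.004], [0.037, 0.002], [0.04, 0.009], [-0.042, -0.009], [-0.039, -0.009], [-0.037, -0.001]]
```

View pics/c.png

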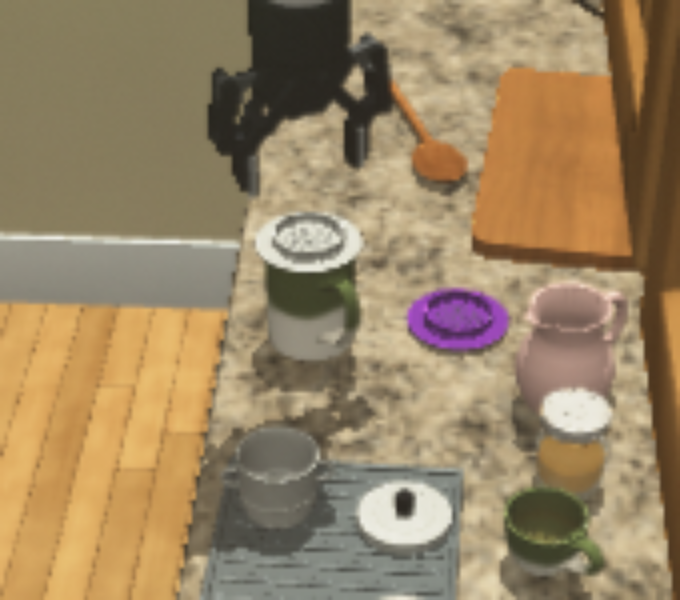

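Plate sits level on the mug at (310,242). Next is the chamber at (280,475): its ears lie about 9.5° off x, so I'll pinch at 54.5° first to centre it, then at 99.5°.

```bash
python3 -m jog '[{"fingers":0.085,"x":0,"y":0,"z":0,"rx":0,"ry":0,"rz":-10},{"fingers":0.085,"x":0,"y":0,"z":0,"rx":0,"ry":0,"rz":-10},{"fingers":0.085,"x":0,"y":0,"z":0,"rx":0,"ry":0,"rz":-4.5},{"fingers":0.085,"x":-0.025,"y":-0.0387,"z":0,"rx":0,"ry":0,"rz":0},{"fingers":0.085,"x":-0.025,"y":-0.0387,"z":0,"rx":0,"ry":0,"rz":0},{"fingers":0.085,"x":-0.025,"y":-0.0387,"z":0,"rx":0,"ry":0,"rz":0},{"fingers":0.085,"x":-0.0248,"y":-0.0387,"z":0.02,"rx":0,"ry":0,"rz":0},{"fingers":0.085,"x":0,"y":0,"z":0.05,"rx":0,"ry":0,"rz":0}]';python3 -m jog '[{"fingers":0.085,"x":0,"y":0,"z":0,"rx":0,"ry":0,"rz":0}]'
python3 - <<'E'
from h import *
K={}
for c in("top","side"):
    p,P=cloud(c);k=r.get_calibration(c);M,T=k["mtx"],k["extrinsics"]
    m=near(P,(.4495,.311),.06,.0985,.125).astype(np.uint8)
    cs,_=cv2.findContours(m,cv2.RETR_EXTERNAL,cv2.CHAIN_APPROX_NONE);q=max(cs,key=cv2.contourArea)
    e=cv2.fitEllipse(cv2.convexHull(q))
    ray=T[:3,:3]@np.array([(e[0][0]-M[0,2])/M[0,0],(e[0][1]-M[1,2])/M[1,1],1]);o=T[:3,3]
    print(c,m.sum(),np.round(e[0]+e[1],1),np.round((o+ray*(.1035-o[2])/ray[2])[:2],4))
    for n in("plate","mug_mouth","chamber"):print(n,[(np.round(x["xyz"],4).tolist(),round(x["score"],2)) for x in r.landmark_of(n,c)[:3]])
E
```

```text
clock: 13.22
tcp_pos: [0.4424, 0.0749, 0.1116]
orientation: [0.97, 2.984, 0.007]
contact_force: [0.4, 2.8, 0.2]
grip_width: 0.0848
gripper_force: 0.0
clock: 13.35
tcp_pos: [0.4383, 0.0757, 0.1086]
orientation: [-0.963, -2.986, 0.008]
contact_force: [-0.6, 0.0, 0.4]
grip_width: 0.085
gripper_force: 0.0
top 1038 [192.5 228.3  35.   37.8] [0.4479 0.3081]
plate [([0.5835, 0.3375, -0.0012], 0.93), ([0.4495, 0.3117, 0.0909], 0.72)]
mug_mouth [([0.4958, -0.0407, 0.0077], 0.53)]
chamber [([0.4416, 0.075, 0.0079], 0.44)]
side 58 [315.4 138.7   7.7  13.3] [0.4783 0.3148]
plate [([0.5808, 0.3414, -0.0015], 0.64), ([0.4504, 0.3088, 0.0938], 0.61)]
mug_mouth [([0.4408, 0.0788, 0.0054], 0.51)]
chamber [([0.4409, 0.0778, 0.0043], 0.88)]
```

```bash
python3 -m jog '[{"fingers":0.085,"x":-0.0015,"y":0.002,"z":0.02,"rx":0,"ry":0,"rz":0},{"fingers":0.085,"x":0,"y":0,"z":0.03,"rx":0,"ry":0,"rz":0},{"fingers":0.085,"x":0,"y":0,"z":0.025,"rx":0,"ry":0,"rz":0},{"fingers":0.085,"x":0,"y":0,"z":0.0165,"rx":0,"ry":0,"rz":0},{"fingers":0.055,"x":0,"y":0,"z":0,"rx":0,"ry":0,"rz":0},{"fingers":0.055,"x":0,"y":0,"z":0,"rx":0,"ry":0,"rz":0},{"fingers":0.055,"x":0,"y":0,"z":0,"rx":0,"ry":0,"rz":0}]' 20
```

```text
clock: 14.62
tcp_pos: [0.4435, 0.0781, 0.0197]
orientation: [0.957, 2.991, 0.002]
contact_force: [0.7, -0.5, -1.1]
grip_width: 0.0626
gripper_force: 21.2
```

```bash
python3 -m jog '[{"fingers":0.085,"x":0,"y":0,"z":0,"rx":0,"ry":0,"rz":0},{"fingers":0.085,"x":0,"y":0,"z":0.0047,"rx":0,"ry":0,"rz":0},{"fingers":0.055,"x":0,"y":0,"z":0,"rx":0,"ry":0,"rz":0},{"fingers":0.055,"x":0,"y":0,"z":0,"rx":0,"ry":0,"rz":0},{"fingers":0.055,"x":0,"y":0,"z":0,"rx":0,"ry":0,"rz":0}]' 20
```

```text
clock: 15.25
tcp_pos: [0.4429, 0.0778, 0.0144]
orientation: [-0.958, -2.992, -0.0]
contact_force: [-2.1, -0.4, 3.3]
grip_width: 0.0599
gripper_force: 20.7
```

```bash
python3 -m jog '[{"fingers":0.085,"x":0,"y":0,"z":0,"rx":0,"ry":0,"rz":0},{"fingers":0.085,"x":0,"y":0,"z":0,"rx":0,"ry":0,"rz":0},{"fingers":0.085,"x":0,"y":0,"z":0,"rx":0,"ry":0,"rz":-9},{"fingers":0.085,"x":0,"y":0,"z":0,"rx":0,"ry":0,"rz":-9},{"fingers":0.085,"x":0,"y":0,"z":0,"rx":0,"ry":0,"rz":-9},{"fingers":0.085,"x":0,"y":0,"z":0,"rx":0,"ry":0,"rz":-9},{"fingers":0.085,"x":0,"y":0,"z":0,"rx":0,"ry":0,"rz":-9},{"fingers":0.085,"x":0,"y":0,"z":0,"rx":0,"ry":0,"rz":0}]'; python3 -m jog '[{"fingers":0.055,"x":0,"y":0,"z":0,"rx":0,"ry":0,"rz":0},{"fingers":0.055,"x":0,"y":0,"z":0,"rx":0,"ry":0,"rz":0},{"fingers":0.055,"x":0,"y":0,"z":0,"rx":0,"ry":0,"rz":0},{"fingers":0.055,"x":0,"y":0,"z":0,"rx":0,"ry":0,"rz":0}]' 40; python3 -c "
from bench import r
import numpy as np
print(np.round(r.get_obs()['joints'],2))"
```

```text
clock: 16.25
tcp_pos: [0.443, 0.0777, 0.0143]
orientation: [-0.258, 3.131, 0.001]
contact_force: [-0.5, 0.1, 0.3]
grip_width: 0.0853
gripper_force: 0.0
clock: 16.75
tcp_pos: [0.4429, 0.078, 0.0143]
orientation: [0.26, -3.131, -0.0]
contact_force: [-0.8, 1.6, 4.7]
grip_width: 0.0598
gripper_force: 40.4
[-0.62  0.5   0.38  2.25 -0.42  0.45  1.83]
```

```bash
python3 -m jog '[{"fingers":0.055,"x":0,"y":0,"z":-0.02,"rx":0,"ry":0,"rz":0},{"fingers":0.055,"x":0,"y":0,"z":-0.04,"rx":0,"ry":0,"rz":0},{"fingers":0.055,"x":0,"y":0,"z":-0.05,"rx":0,"ry":0,"rz":0},{"fingers":0.055,"x":0,"y":0,"z":-0.045,"rx":0,"ry":0,"rz":0},{"fingers":0.055,"x":-0.005,"y":0.03,"z":0,"rx":0,"ry":0,"rz":0},{"fingers":0.055,"x":-0.01,"y":0.05,"z":0,"rx":0,"ry":0,"rz":0},{"fingers":0.055,"x":-0.01,"y":0.05,"z":0,"rx":0,"ry":0,"rz":0},{"fingers":0.055,"x":-0.01,"y":0.05,"z":0,"rx":0,"ry":0,"rz":0}]'; python3 -m jog '[{"fingers":0.055,"x":-0.0096,"y":0.048,"z":0,"rx":0,"ry":0,"rz":0},{"fingers":0.055,"x":0,"y":0,"z":0,"rx":0,"ry":0,"rz":0},{"fingers":0.055,"x":0,"y":0,"z":0,"rx":0,"ry":0,"rz":0}]'
python3 - <<'E'
from h import *
for c in("top","side"):
    p,P=cloud(c)
    cv2.imwrite(f"pics/d{c}.png",(cv2.resize(p[170:290,130:270],None,fx=4,fy=4) if c=="top" else cv2.resize(p[80:230,230:400],None,fx=4,fy=4))[:,:,::-1])
E
```

```text
clock: 17.75
tcp_pos: [0.4475, 0.2625, 0.169]
orientation: [0.259, -3.131, 0.0]
contact_force: [1.1, -0.9, -0.3]
grip_width: 0.0598
gripper_force: 42.1
clock: 18.12
tcp_pos: [0.449, 0.3091, 0.1687]
orientation: [0.26, -3.13, 0.002]
contact_force: [0.1, -1.0, -1.5]
grip_width: 0.0598
gripper_force: 42.0
```

View pics/dside.png

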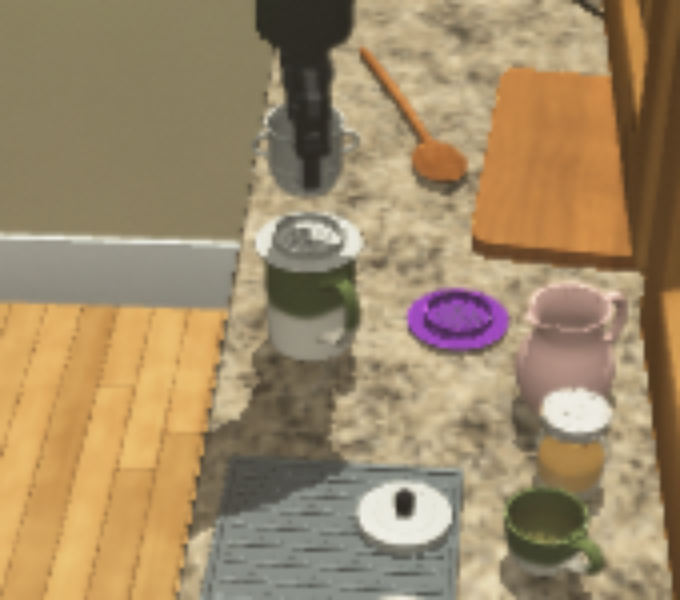

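```bash
python3 -m jog '[{"fingers":0.055,"x":-0.0006,"y":0.0015,"z":0.01,"rx":0,"ry":0,"rz":0},{"fingers":0.055,"x":0,"y":0,"z":0.02,"rx":0,"ry":0,"rz":0},{"fingers":0.055,"x":0,"y":0,"z":0.012,"rx":0,"ry":0,"rz":0},{"fingers":0.055,"x":0,"y":0,"z":0.004,"rx":0,"ry":0,"rz":0},{"fingers":0.055,"x":0,"y":0,"z":0.002,"rx":0,"ry":0,"rz":0},{"fingers":0.055,"x":0,"y":0,"z":0.001,"rx":0,"ry":0,"rz":0},{"fingers":0.055,"x":0,"y":0,"z":0,"rx":0,"ry":0,"rz":0}]'; python3 -m jog '[{"fingers":0.055,"x":0,"y":0,"z":0.0015,"rx":0,"ry":0,"rz":0},{"fingers":0.055,"x":0,"y":0,"z":0.0015,"rx":0,"ry":0,"rz":0},{"fingers":0.055,"x":0,"y":0,"z":0,"rx":0,"ry":0,"rz":0}]'
```

```text
clock: 19.1
tcp_pos: [0.4498, 0.3117, 0.1206]
orientation: [-0.26, 3.13, 0.001]
contact_force: [-0.2, 0.0, -0.8]
grip_width: 0.0599
gripper_force: 42.0
clock: 19.48
tcp_pos: [0.4495, 0.3116, 0.1171]
orientation: [0.26, -3.131, 0.0]
contact_force: [-0.0, 0.3, -0.9]
grip_width: 0.0598
gripper_force: 42.0
```

```bash
python3 -m jog '[{"fingers":0.055,"x":0,"y":0,"z":0.001,"rx":0,"ry":0,"rz":0},{"fingers":0.055,"x":0,"y":0,"z":0.001,"rx":0,"ry":0,"rz":0},{"fingers":0.055,"x":0,"y":0,"z":0,"rx":0,"ry":0,"rz":0}]';python3 -m jog '[{"fingers":0.055,"x":0,"y":0,"z":0.001,"rx":0,"ry":0,"rz":0},{"fingers":0.055,"x":0,"y":0,"z":0.001,"rx":0,"ry":0,"rz":0},{"fingers":0.055,"x":0,"y":0,"z":0,"rx":0,"ry":0,"rz":0}]'
```

```text
clock: 19.85
tcp_pos: [0.4496, 0.3115, 0.1152]
orientation: [0.26, -3.131, 0.0]
contact_force: [-0.6, -0.0, -0.3]
grip_width: 0.0597
gripper_force: 42.0
clock: 20.23
tcp_pos: [0.4496, 0.3116, 0.1132]
orientation: [0.26, -3.131, 0.0]
contact_force: [-0.8, 1.0, -1.6]
grip_width: 0.0596
gripper_force: 42.0
```

Entering freely. Expect the seat at about 0.112.

```bash
python3 -m jog '[{"fingers":0.055,"x":0,"y":0,"z":0.001,"rx":0,"ry":0,"rz":0},{"fingers":0.055,"x":0,"y":0,"z":0,"rx":0,"ry":0,"rz":0}]';python3 -m jog '[{"fingers":0.055,"x":0,"y":0,"z":0.001,"rx":0,"ry":0,"rz":0},{"fingers":0.055,"x":0,"y":0,"z":0,"rx":0,"ry":0,"rz":0}]';python3 -m jog '[{"fingers":0.055,"x":0,"y":0,"z":0.0005,"rx":0,"ry":0,"rz":0},{"fingers":0.055,"x":0,"y":0,"z":0,"rx":0,"ry":0,"rz":0}]'
```

```text
clock: 20.48
tcp_pos: [0.4496, 0.3116, 0.1122]
orientation: [0.26, -3.131, 0.0]
contact_force: [0.2, 0.1, -0.3]
grip_width: 0.0597
gripper_force: 42.0
clock: 20.72
tcp_pos: [0.4497, 0.3116, 0.1114]
orientation: [-0.26, 3.131, 0.0]
contact_force: [-1.3, -0.3, 0.9]
grip_width: 0.0597
gripper_force: 42.0
clock: 20.98
tcp_pos: [0.4498, 0.3117, 0.1112]
orientation: [-0.26, 3.131, 0.001]
contact_force: [-1.4, -0.4, 5.5]
grip_width: 0.0598
gripper_force: 42.0
```

```bash
python3 -m jog '[{"fingers":0.085,"x":0,"y":0,"z":-0.0003,"rx":0,"ry":0,"rz":0},{"fingers":0.085,"x":0,"y":0,"z":0,"rx":0,"ry":0,"rz":0},{"fingers":0.085,"x":0,"y":0,"z":-0.01,"rx":0,"ry":0,"rz":0},{"fingers":0.085,"x":0,"y":0,"z":-0.03,"rx":0,"ry":0,"rz":0},{"fingers":0.085,"x":0,"y":0,"z":-0.04,"rx":0,"ry":0,"rz":0},{"fingers":0.085,"x":0,"y":0,"z":-0.02,"rx":0,"ry":0,"rz":0},{"fingers":0.085,"x":0.0052,"y":-0.0515,"z":0,"rx":0,"ry":0,"rz":0},{"fingers":0.085,"x":0.0052,"y":-0.0515,"z":0,"rx":0,"ry":0,"rz":0}]';python3 -m jog '[{"fingers":0.085,"x":0.0052,"y":-0.0515,"z":0,"rx":0,"ry":0,"rz":0},{"fingers":0.085,"x":0.0052,"y":-0.0515,"z":0,"rx":0,"ry":0,"rz":0},{"fingers":0.085,"x":0.0052,"y":-0.0515,"z":0,"rx":0,"ry":0,"rz":0},{"fingers":0.085,"x":0.0052,"y":-0.0515,"z":0,"rx":0,"ry":0,"rz":0},{"fingers":0.06,"x":0.0228,"y":-0.0432,"z":0,"rx":0,"ry":0,"rz":0},{"fingers":0.06,"x":0.0228,"y":-0.0432,"z":0.03,"rx":0,"ry":0,"rz":0},{"fingers":0.06,"x":0.0228,"y":-0.0432,"z":0.03,"rx":0,"ry":0,"rz":0},{"fingers":0.06,"x":0,"y":0,"z":0,"rx":0,"ry":0,"rz":0}]';python3 -m jog '[{"fingers":0.06,"x":0,"y":0,"z":0,"rx":0,"ry":0,"rz":0}]'
python3 - <<'E'
from h import *
print(np.round(r.get_obs()['joints'],2))
for c in("top","side"):
    p,P=cloud(c)
    for n,ct,rad,z0,z1,R in[("chrim",(.4495,.311),.038,.155,.17,.031),("flange",(.4495,.311),.052,.099,.107,.0385)]:
        q=P[near(P,ct,rad,z0,z1)]
        if len(q)>3:print(c,n,len(q),np.round(np.median(q[:,2]),4),np.round((q.min(0)+q.max(0))/2,4),np.round(np.ptp(q,axis=0),3),circ(q[:,:2],R))
    if c=="side":cv2.imwrite("pics/e.png",cv2.resize(p[100:300,230:400],None,fx=3,fy=3)[:,:,::-1])
E
```

```text
clock: 21.98
tcp_pos: [0.4567, 0.2075, 0.212]
orientation: [-0.262, 3.129, 0.001]
contact_force: [1.2, -0.4, -0.7]
grip_width: 0.0852
gripper_force: 0.0
clock: 22.98
tcp_pos: [0.4208, -0.1408, 0.15]
orientation: [0.248, -3.128, 0.001]
contact_force: [0.2, 0.6, 1.6]
grip_width: 0.0599
gripper_force: 0.0
clock: 23.1
tcp_pos: [0.4243, -0.1373, 0.1516]
orientation: [-0.259, 3.13, 0.0]
contact_force: [0.6, 0.4, -0.6]
grip_width: 0.0595
gripper_force: 0.0
[-0.46  0.25  0.74  2.2  -0.24  0.77  2.18]
top chrim 151 0.1595 [0.4485 0.3093 0.1603] [0.062 0.064 0.01 ] (array([0.4473, 0.3086]), 0.0011)
top flange 375 0.1029 [0.4483 0.3053 0.1031] [0.089 0.085 0.008] (array([0.4485, 0.3092]), 0.0039)
side chrim 56 0.1574 [0.4489 0.3118 0.1589] [0.057 0.071 0.008] (array([0.4481, 0.3102]), 0.0014)
side flange 112 0.1015 [0.4567 0.3035 0.1029] [0.076 0.075 0.008] (array([0.4502, 0.3128]), 0.0048)
```

View pics/e.png

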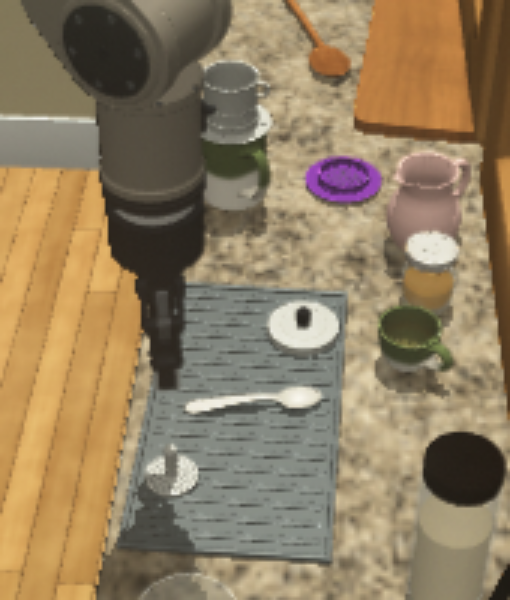

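```bash
python3 -m jog '[{"fingers":0.06,"x":0,"y":-0.0015,"z":0.03,"rx":0,"ry":0,"rz":0},{"fingers":0.06,"x":0,"y":0,"z":0.04,"rx":0,"ry":0,"rz":0},{"fingers":0.06,"x":0,"y":0,"z":0.03,"rx":0,"ry":0,"rz":0},{"fingers":0.06,"x":0,"y":0,"z":0.0176,"rx":0,"ry":0,"rz":0},{"fingers":0.005,"x":0,"y":0,"z":0,"rx":0,"ry":0,"rz":0},{"fingers":0.005,"x":0,"y":0,"z":0,"rx":0,"ry":0,"rz":0},{"fingers":0.005,"x":0,"y":0,"z":0,"rx":0,"ry":0,"rz":0},{"fingers":0.005,"x":0,"y":0,"z":0,"rx":0,"ry":0,"rz":0}]' 20
```

```text
clock: 24.2
tcp_pos: [0.425, -0.1386, 0.0342]
orientation: [-0.261, 3.129, 0.0]
contact_force: [1.4, 1.4, 5.2]
grip_width: 0.0107
gripper_force: 20.1
```

```bash
python3 -m jog '[{"fingers":0.05,"x":0,"y":0,"z":0,"rx":0,"ry":0,"rz":0},{"fingers":0.05,"x":0,"y":0,"z":0,"rx":0,"ry":0,"rz":10},{"fingers":0.05,"x":0,"y":0,"z":0,"rx":0,"ry":0,"rz":10},{"fingers":0.05,"x":0,"y":0,"z":0,"rx":0,"ry":0,"rz":10},{"fingers":0.05,"x":0,"y":0,"z":0,"rx":0,"ry":0,"rz":10},{"fingers":0.05,"x":0,"y":0,"z":0,"rx":0,"ry":0,"rz":10},{"fingers":0.05,"x":0,"y":0,"z":0,"rx":0,"ry":0,"rz":10},{"fingers":0.05,"x":0,"y":0,"z":0,"rx":0,"ry":0,"rz":10}]'; python3 -m jog '[{"fingers":0.05,"x":0,"y":0,"z":0,"rx":0,"ry":0,"rz":10},{"fingers":0.05,"x":0,"y":0,"z":0,"rx":0,"ry":0,"rz":9.5},{"fingers":0.05,"x":0,"y":0,"z":0,"rx":0,"ry":0,"rz":0},{"fingers":0.005,"x":0,"y":0,"z":0,"rx":0,"ry":0,"rz":0},{"fingers":0.005,"x":0,"y":0,"z":0,"rx":0,"ry":0,"rz":0},{"fingers":0.005,"x":0,"y":0,"z":0,"rx":0,"ry":0,"rz":0},{"fingers":0.005,"x":0,"y":0,"z":0,"rx":0,"ry":0,"rz":0}]' 40
```

```text
clock: 25.2
tcp_pos: [0.424, -0.1389, 0.0335]
orientation: [-1.59, -2.709, -0.0]
contact_force: [-0.4, -0.5, 0.3]
grip_width: 0.0498
gripper_force: 0.0
clock: 26.08
tcp_pos: [0.4243, -0.1389, 0.0336]
orientation: [2.019, 2.407, 0.001]
contact_force: [0.8, 0.9, 3.9]
grip_width: 0.01
gripper_force: 39.1
```

```bash
python3 -m jog '[{"fingers":0.005,"x":0,"y":0,"z":-0.02,"rx":0,"ry":0,"rz":0},{"fingers":0.005,"x":0,"y":0,"z":-0.05,"rx":0,"ry":0,"rz":0},{"fingers":0.005,"x":0,"y":0,"z":-0.055,"rx":0,"ry":0,"rz":0},{"fingers":0.005,"x":0.02,"y":0.012,"z":-0.05,"rx":0,"ry":0,"rz":0},{"fingers":0.005,"x":0.04,"y":0.022,"z":-0.01,"rx":0,"ry":0,"rz":0},{"fingers":0.005,"x":0.04,"y":0.022,"z":0,"rx":0,"ry":0,"rz":0},{"fingers":0.005,"x":0.0288,"y":0.0132,"z":0,"rx":0,"ry":0,"rz":0},{"fingers":0.005,"x":0.0443,"y":0.0049,"z":0,"rx":0,"ry":0,"rz":0}]'; python3 -m jog '[{"fingers":0.005,"x":0.0443,"y":0.0049,"z":0,"rx":0,"ry":0,"rz":0},{"fingers":0.005,"x":0.0443,"y":0.0049,"z":0,"rx":0,"ry":0,"rz":0},{"fingers":0.005,"x":0.0443,"y":0.0049,"z":0,"rx":0,"ry":0,"rz":0},{"fingers":0.005,"x":0.0443,"y":0.0049,"z":0,"rx":0,"ry":0,"rz":0},{"fingers":0.005,"x":0.0443,"y":0.0049,"z":0,"rx":0,"ry":0,"rz":0},{"fingers":0.005,"x":0.035,"y":0.0038,"z":0,"rx":0,"ry":0,"rz":0},{"fingers":0.005,"x":0,"y":0,"z":0,"rx":0,"ry":0,"rz":0},{"fingers":0.005,"x":0,"y":0,"z":0,"rx":0,"ry":0,"rz":0}]'
python3 - <<'E'
from h import *
o=r.get_obs();print(np.round(o['tcp_pos'],4),np.round(o['orientation'],4),np.round(o['joints'],2))
p,P=cloud("side")
cv2.imwrite("pics/f.png",cv2.resize(p[60:210,230:400],None,fx=4,fy=4)[:,:,::-1])
E
```

```text
clock: 27.08
tcp_pos: [0.4673, 0.045, 0.2185]
orientation: [2.02, 2.405, -0.0]
contact_force: [0.0, 0.3, -1.1]
grip_width: 0.0099
gripper_force: 39.4
clock: 28.08
tcp_pos: [0.4501, 0.301, 0.2182]
orientation: [2.02, 2.406, -0.001]
contact_force: [-0.1, -0.4, -1.2]
grip_width: 0.0095
gripper_force: 39.3
[0.4501 0.301  0.2182] [ 2.0197e+00  2.4060e+00 -1.2000e-03] [-1.63  0.65  1.36  1.94 -0.7   1.15  0.18]
```

View pics/f.png

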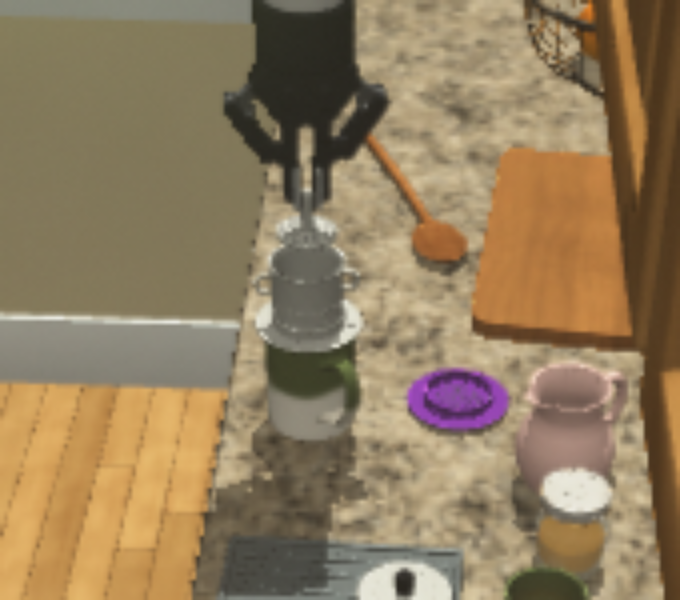

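Press at (307,232) hangs straight over the chamber. Joint 3 is close to its limit, so I'll turn back to unwind it before placing.

```bash
python3 -m jog '[{"fingers":0.005,"x":0,"y":0,"z":0,"rx":0,"ry":0,"rz":-10},{"fingers":0.005,"x":0,"y":0,"z":0,"rx":0,"ry":0,"rz":-10},{"fingers":0.005,"x":0,"y":0,"z":0,"rx":0,"ry":0,"rz":-10},{"fingers":0.005,"x":0,"y":0,"z":0,"rx":0,"ry":0,"rz":-10},{"fingers":0.005,"x":0,"y":0,"z":0,"rx":0,"ry":0,"rz":0}]'; python3 -c "
from bench import r
import numpy as np
print(np.round(r.get_obs()['joints'],2))"
```

```text
clock: 28.75
tcp_pos: [0.4505, 0.3007, 0.2188]
orientation: [-1.079, -2.949, -0.002]
contact_force: [-0.1, 0.0, -0.7]
grip_width: 0.0096
gripper_force: 39.4
[-1.57  0.51  1.18  1.94 -0.54  1.06  0.72]
```

```bash
python3 -m jog '[{"fingers":0.005,"x":0.004,"y":0.004,"z":0.01,"rx":0,"ry":0,"rz":0},{"fingers":0.005,"x":0.0035,"y":0.0039,"z":0.013,"rx":0,"ry":0,"rz":0},{"fingers":0.005,"x":0,"y":0,"z":0,"rx":0,"ry":0,"rz":0},{"fingers":0.005,"x":0,"y":0,"z":0,"rx":0,"ry":0,"rz":0}]'
```

```text
clock: 29.25
tcp_pos: [0.4497, 0.3126, 0.1952]
orientation: [1.075, 2.952, -0.001]
contact_force: [-0.8, -1.0, -0.3]
grip_width: 0.0095
gripper_force: 39.4
```

```bash
python3 -m jog '[{"fingers":0.005,"x":-0.0006,"y":-0.0008,"z":0.004,"rx":0,"ry":0,"rz":0},{"fingers":0.005,"x":0,"y":0,"z":0.006,"rx":0,"ry":0,"rz":0},{"fingers":0.005,"x":0,"y":0,"z":0.008,"rx":0,"ry":0,"rz":0},{"fingers":0.005,"x":0,"y":0,"z":0.004,"rx":0,"ry":0,"rz":0},{"fingers":0.005,"x":0,"y":0,"z":0,"rx":0,"ry":0,"rz":0}]'; python3 -m jog '[{"fingers":0.005,"x":0,"y":0,"z":0.005,"rx":0,"ry":0,"rz":0},{"fingers":0.005,"x":0,"y":0,"z":0.005,"rx":0,"ry":0,"rz":0},{"fingers":0.005,"x":0,"y":0,"z":0,"rx":0,"ry":0,"rz":0}]'
```

```text
clock: 29.88
tcp_pos: [0.4494, 0.3116, 0.1731]
orientation: [-1.075, -2.952, 0.001]
contact_force: [-0.2, -0.2, -0.8]
grip_width: 0.0097
gripper_force: 39.4
clock: 30.25
tcp_pos: [0.4493, 0.3117, 0.163]
orientation: [-1.074, -2.952, 0.001]
contact_force: [0.3, 1.0, -0.3]
grip_width: 0.0096
gripper_force: 39.4
```

```bash
python3 -m jog '[{"fingers":0.05,"x":0,"y":0,"z":0,"rx":0,"ry":0,"rz":0},{"fingers":0.05,"x":0,"y":0,"z":0,"rx":0,"ry":0,"rz":0},{"fingers":0.05,"x":0,"y":0,"z":-0.02,"rx":0,"ry":0,"rz":0},{"fingers":0.05,"x":0,"y":0,"z":-0.03,"rx":0,"ry":0,"rz":-10},{"fingers":0.05,"x":0,"y":0,"z":0,"rx":0,"ry":0,"rz":-10},{"fingers":0.05,"x":0,"y":0,"z":0,"rx":0,"ry":0,"rz":-10},{"fingers":0.05,"x":0,"y":0,"z":0,"rx":0,"ry":0,"rz":-10.2},{"fingers":0.05,"x":-0.018,"y":-0.03,"z":0,"rx":0,"ry":0,"rz":0}]';python3 -m jog '[{"fingers":0.05,"x":-0.018,"y":-0.0534,"z":0,"rx":0,"ry":0,"rz":0},{"fingers":0.05,"x":-0.018,"y":-0.0534,"z":0,"rx":0,"ry":0,"rz":0},{"fingers":0.05,"x":-0.018,"y":-0.0534,"z":0,"rx":0,"ry":0,"rz":0},{"fingers":0.05,"x":-0.018,"y":-0.0534,"z":0.03,"rx":0,"ry":0,"rz":0},{"fingers":0.05,"x":0,"y":0,"z":0.04,"rx":0,"ry":0,"rz":0},{"fingers":0.05,"x":0,"y":0,"z":0.03,"rx":0,"ry":0,"rz":0},{"fingers":0.05,"x":0,"y":0,"z":0,"rx":0,"ry":0,"rz":0}]'
python3 - <<'E'
from h import *
print(np.round(r.get_obs()['joints'],2))
for c in("top","side"):
    p,P=cloud(c)
    for n,ct,rad,z0,z1 in[("post",(.4495,.311),.015,.15,.17),("disc",(.4495,.311),.024,.115,.145),("rim",(.4495,.311),.038,.155,.17)]:
        q=P[near(P,ct,rad,z0,z1)]
        if len(q)>3:print(c,n,len(q),np.round(np.median(q,axis=0),4),np.round(q.max(0),4))
    x=p[60:210,230:400] if c=="side" else p[190:260,160:240]
    cv2.imwrite(f"pics/g{c}.png",cv2.resize(x,None,fx=4 if c=="side" else 7,fy=4 if c=="side" else 7)[:,:,::-1])
E
```

```text
clock: 31.25
tcp_pos: [0.4674, 0.2842, 0.2148]
orientation: [-0.017, 3.141, 0.003]
contact_force: [0.9, 0.3, 0.4]
grip_width: 0.0499
gripper_force: 0.0
clock: 32.12
tcp_pos: [0.5393, 0.0692, 0.1137]
orientation: [0.005, -3.139, 0.002]
contact_force: [-0.1, -1.1, 0.4]
grip_width: 0.0499
gripper_force: 0.0
[-0.87  0.55  0.84  2.01 -0.55  0.83  1.86]
side post 16 [0.4493 0.3103 0.1556] [0.4541 0.3166 0.1615]
side rim 66 [0.4478 0.3165 0.1579] [0.4773 0.3452 0.1615]
```

View pics/gside.png

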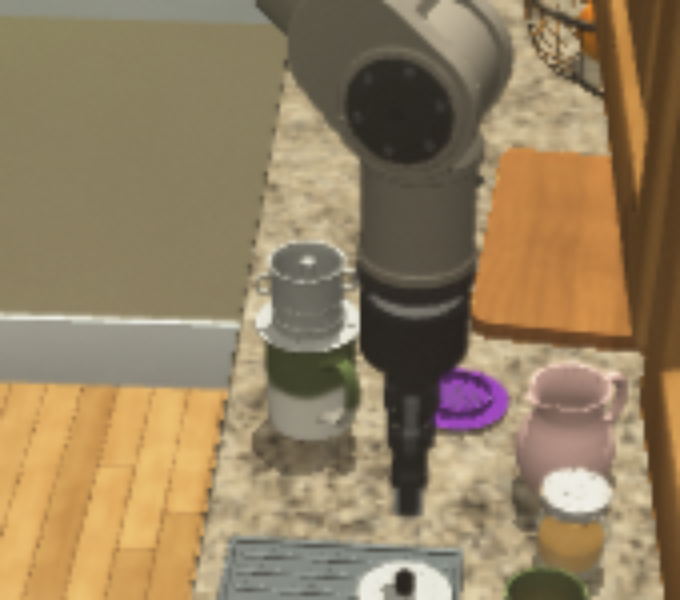

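Press is down in the chamber, its post centred at (307,262). Now the lid.

```bash
python3 -m jog '[{"fingers":0.05,"x":0,"y":-0.001,"z":0.02,"rx":0,"ry":0,"rz":10},{"fingers":0.05,"x":0,"y":0,"z":0.03,"rx":0,"ry":0,"rz":10},{"fingers":0.05,"x":0,"y":0,"z":0.025,"rx":0,"ry":0,"rz":10},{"fingers":0.05,"x":0,"y":0,"z":0.0197,"rx":0,"ry":0,"rz":10},{"fingers":0.05,"x":0,"y":0,"z":0,"rx":0,"ry":0,"rz":0},{"fingers":0.005,"x":0,"y":0,"z":0,"rx":0,"ry":0,"rz":0},{"fingers":0.005,"x":0,"y":0,"z":0,"rx":0,"ry":0,"rz":0},{"fingers":0.005,"x":0,"y":0,"z":0,"rx":0,"ry":0,"rz":0}]' 20
```

```text
clock: 33.22
tcp_pos: [0.5411, 0.069, 0.0208]
orientation: [1.067, 2.953, 0.003]
contact_force: [-0.6, 1.2, 7.1]
grip_width: 0.0149
gripper_force: 20.1
```

```bash
python3 -m jog '[{"fingers":0.04,"x":0,"y":0,"z":0,"rx":0,"ry":0,"rz":0},{"fingers":0.04,"x":0,"y":0,"z":0,"rx":0,"ry":0,"rz":-10},{"fingers":0.04,"x":0,"y":0,"z":0,"rx":0,"ry":0,"rz":-10},{"fingers":0.04,"x":0,"y":0,"z":0,"rx":0,"ry":0,"rz":-10},{"fingers":0.04,"x":0,"y":0,"z":0,"rx":0,"ry":0,"rz":-10},{"fingers":0.04,"x":0,"y":0,"z":0,"rx":0,"ry":0,"rz":-10},{"fingers":0.04,"x":0,"y":0,"z":0,"rx":0,"ry":0,"rz":0}]'; python3 -m jog '[{"fingers":0.005,"x":0,"y":0,"z":0,"rx":0,"ry":0,"rz":0},{"fingers":0.005,"x":0,"y":0,"z":0,"rx":0,"ry":0,"rz":0},{"fingers":0.005,"x":0,"y":0,"z":0,"rx":0,"ry":0,"rz":0}]' 40
```

```text
clock: 34.1
tcp_pos: [0.5402, 0.0686, 0.0198]
orientation: [-0.277, 3.129, 0.001]
contact_force: [-0.3, 0.2, 0.7]
grip_width: 0.0402
gripper_force: 0.0
clock: 34.48
tcp_pos: [0.54, 0.0687, 0.0195]
orientation: [0.278, -3.129, 0.0]
contact_force: [-2.2, -0.3, 5.2]
grip_width: 0.0138
gripper_force: 39.0
```

```bash
python3 -m jog '[{"fingers":0.005,"x":0,"y":0,"z":-0.02,"rx":0,"ry":0,"rz":0},{"fingers":0.005,"x":0,"y":0,"z":-0.05,"rx":0,"ry":0,"rz":0},{"fingers":0.005,"x":0,"y":0,"z":-0.055,"rx":0,"ry":0,"rz":0},{"fingers":0.005,"x":0,"y":0,"z":-0.05,"rx":0,"ry":0,"rz":0},{"fingers":0.005,"x":0.005,"y":0.025,"z":-0.015,"rx":0,"ry":0,"rz":0},{"fingers":0.005,"x":0.0085,"y":0.046,"z":0,"rx":0,"ry":0,"rz":0},{"fingers":0.005,"x":0.0085,"y":0.046,"z":0,"rx":0,"ry":0,"rz":0},{"fingers":0.005,"x":0.0085,"y":0.046,"z":0,"rx":0,"ry":0,"rz":0}]'; python3 -m jog '[{"fingers":0.005,"x":0.0085,"y":0.046,"z":0,"rx":0,"ry":0,"rz":0},{"fingers":0.005,"x":0.0083,"y":0.046,"z":0,"rx":0,"ry":0,"rz":0},{"fingers":0.005,"x":0,"y":0,"z":0,"rx":0,"ry":0,"rz":0},{"fingers":0.005,"x":0,"y":0,"z":0,"rx":0,"ry":0,"rz":0}]'
python3 - <<'E'
from h import *
print(np.round(r.get_obs()['joints'],2))
p,P=cloud("side")
cv2.imwrite("pics/i.png",cv2.resize(p[60:210,230:400],None,fx=4,fy=4)[:,:,::-1])
E
```

```text
clock: 35.48
tcp_pos: [0.4805, 0.2248, 0.2104]
orientation: [-0.278, 3.129, 0.001]
contact_force: [-0.2, 0.4, -1.1]
grip_width: 0.0137
gripper_force: 39.1
clock: 35.98
tcp_pos: [0.4485, 0.3105, 0.21]
orientation: [-0.278, 3.129, -0.0]
contact_force: [-0.5, -0.9, -0.2]
grip_width: 0.0141
gripper_force: 39.1
[-1.42  0.4   0.91  1.93 -0.37  0.99  1.4 ]
```

View pics/i.png

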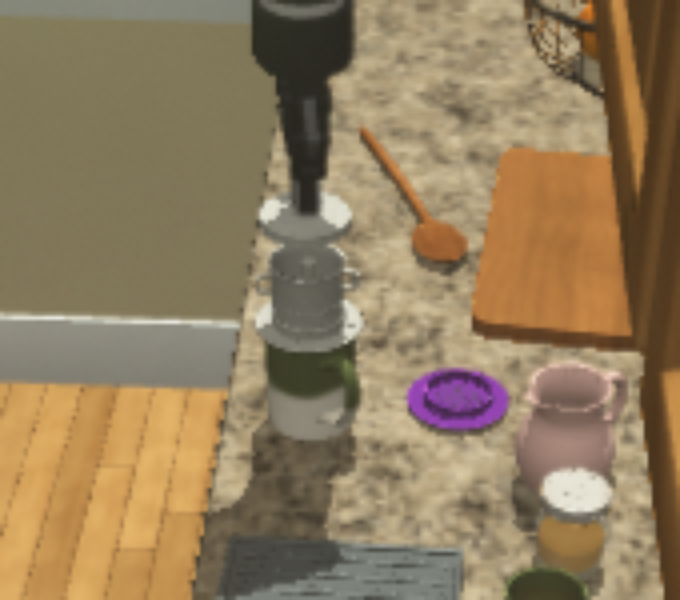

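```bash
python3 -m jog '[{"fingers":0.005,"x":0,"y":0.0008,"z":0.008,"rx":0,"ry":0,"rz":0},{"fingers":0.005,"x":0,"y":0,"z":0.014,"rx":0,"ry":0,"rz":0},{"fingers":0.005,"x":0,"y":0,"z":0.008,"rx":0,"ry":0,"rz":0},{"fingers":0.005,"x":0,"y":0,"z":0.003,"rx":0,"ry":0,"rz":0},{"fingers":0.005,"x":0,"y":0,"z":0,"rx":0,"ry":0,"rz":0}]'; python3 -m jog '[{"fingers":0.005,"x":0,"y":0,"z":0.001,"rx":0,"ry":0,"rz":0},{"fingers":0.005,"x":0,"y":0,"z":0.001,"rx":0,"ry":0,"rz":0},{"fingers":0.005,"x":0,"y":0,"z":0.001,"rx":0,"ry":0,"rz":0},{"fingers":0.005,"x":0,"y":0,"z":0,"rx":0,"ry":0,"rz":0}]'
```

```text
clock: 36.65
tcp_pos: [0.4482, 0.3118, 0.1761]
orientation: [0.279, -3.129, 0.001]
contact_force: [-0.1, 0.8, -0.4]
grip_width: 0.0137
gripper_force: 39.1
clock: 37.15
tcp_pos: [0.4481, 0.3121, 0.1734]
orientation: [0.279, -3.129, -0.0]
contact_force: [0.1, 0.8, -1.1]
grip_width: 0.0141
gripper_force: 39.1
```

```bash
python3 -m jog '[{"fingers":0.005,"x":0,"y":0,"z":0.001,"rx":0,"ry":0,"rz":0},{"fingers":0.005,"x":0,"y":0,"z":0.001,"rx":0,"ry":0,"rz":0},{"fingers":0.005,"x":0,"y":0,"z":0,"rx":0,"ry":0,"rz":0}]';python3 -m jog '[{"fingers":0.005,"x":0,"y":0,"z":0.001,"rx":0,"ry":0,"rz":0},{"fingers":0.005,"x":0,"y":0,"z":0.001,"rx":0,"ry":0,"rz":0},{"fingers":0.005,"x":0,"y":0,"z":0,"rx":0,"ry":0,"rz":0}]';python3 -m jog '[{"fingers":0.005,"x":0,"y":0,"z":0.001,"rx":0,"ry":0,"rz":0},{"fingers":0.005,"x":0,"y":0,"z":0,"rx":0,"ry":0,"rz":0}]'
```

```text
clock: 37.52
tcp_pos: [0.4481, 0.312, 0.1713]
orientation: [0.28, -3.129, 0.0]
contact_force: [0.3, -0.9, -0.7]
grip_width: 0.0142
gripper_force: 39.1
clock: 37.9
tcp_pos: [0.4481, 0.312, 0.1693]
orientation: [0.28, -3.129, 0.0]
contact_force: [-0.7, 0.0, -1.0]
grip_width: 0.0136
gripper_force: 39.1
clock: 38.15
tcp_pos: [0.4481, 0.312, 0.1683]
orientation: [0.279, -3.129, 0.0]
contact_force: [-0.1, 0.2, 0.1]
grip_width: 0.0141
gripper_force: 39.1
```

```bash
python3 -m jog '[{"fingers":0.005,"x":0,"y":0,"z":0.001,"rx":0,"ry":0,"rz":0},{"fingers":0.005,"x":0,"y":0,"z":0,"rx":0,"ry":0,"rz":0}]';python3 -m jog '[{"fingers":0.005,"x":0,"y":0,"z":0.0008,"rx":0,"ry":0,"rz":0},{"fingers":0.005,"x":0,"y":0,"z":0,"rx":0,"ry":0,"rz":0}]'
```

```text
clock: 38.4
tcp_pos: [0.4482, 0.312, 0.1673]
orientation: [0.279, -3.129, 0.0]
contact_force: [0.7, -0.4, -0.2]
grip_width: 0.014
gripper_force: 39.1
clock: 38.65
tcp_pos: [0.4485, 0.3122, 0.1671]
orientation: [-0.279, 3.129, 0.001]
contact_force: [-1.5, -0.9, 4.3]
grip_width: 0.014
gripper_force: 39.6
```

Contact at the expected seat height. I'll release, retreat and check.

```bash
python3 -m jog '[{"fingers":0.04,"x":0,"y":0,"z":-0.0004,"rx":0,"ry":0,"rz":0},{"fingers":0.04,"x":0,"y":0,"z":0,"rx":0,"ry":0,"rz":0},{"fingers":0.04,"x":0,"y":0,"z":-0.02,"rx":0,"ry":0,"rz":0},{"fingers":0.04,"x":0,"y":0,"z":-0.04,"rx":0,"ry":0,"rz":0},{"fingers":0.04,"x":0,"y":0,"z":-0.03,"rx":0,"ry":0,"rz":0},{"fingers":0.04,"x":-0.02,"y":-0.04,"z":0,"rx":0,"ry":0,"rz":0},{"fingers":0.04,"x":-0.03,"y":-0.05,"z":0,"rx":0,"ry":0,"rz":0},{"fingers":0.04,"x":-0.03,"y":-0.05,"z":0,"rx":0,"ry":0,"rz":0}]';python3 -m jog '[{"fingers":0.04,"x":-0.03,"y":-0.05,"z":0,"rx":0,"ry":0,"rz":0},{"fingers":0.04,"x":0,"y":-0.05,"z":0,"rx":0,"ry":0,"rz":0},{"fingers":0.04,"x":0,"y":0,"z":0,"rx":0,"ry":0,"rz":0}]'
python3 - <<'E'
from h import *
for c in("top","side"):
    p,P=cloud(c)
    for n,ct,rad,z0,z1 in[("lidtop",(.4485,.311),.04,.155,.17),("knob",(.4485,.311),.02,.172,.19),("flange",(.4495,.311),.05,.099,.108)]:
        q=P[near(P,ct,rad,z0,z1)]
        if len(q)>3:
            A=np.c_[q[:,:2]-q[:,:2].mean(0),np.ones(len(q))];s=np.linalg.lstsq(A,q[:,2],rcond=None)[0]
            print(c,n,len(q),np.round(np.median(q,axis=0),4),np.round(q.max(0),4),"tilt",np.round(np.degrees(s[:2]),1))
    if c=="top": tp=cv2.resize(p[190:260,150:250],None,fx=4,fy=4)
    else: sd=cv2.resize(p[60:210,270:350],None,fx=4,fy=4)
cv2.imwrite("pics/j.png",np.hstack([sd,np.pad(tp,((0,320),(0,0),(0,0)))])[:,:,::-1])
for n,c in(("teaspoon","top"),("tumbler","top")):print(n,[np.round(x["xyz"],3).tolist() for x in r.landmark_of(n,c)[:1]])
E
```

```text
clock: 39.65
tcp_pos: [0.5529, 0.1877, 0.2586]
orientation: [-0.282, 3.127, 0.002]
contact_force: [0.1, 1.1, 1.0]
grip_width: 0.0395
gripper_force: 0.0
clock: 40.02
tcp_pos: [0.5999, 0.089, 0.2589]
orientation: [-0.265, 3.128, -0.003]
contact_force: [-0.3, 0.4, -0.4]
grip_width: 0.0403
gripper_force: 0.0
side lidtop 225 [0.4491 0.3028 0.1615] [0.4844 0.3465 0.1694] tilt [0.6 1.1]
side knob 17 [0.4482 0.3075 0.1769] [0.4545 0.3181 0.1815] tilt [-1.6  1.5]
side flange 145 [0.4502 0.2869 0.102 ] [0.4944 0.3404 0.1078] tilt [-0.2 -1.1]
teaspoon [[0.495, -0.04, 0.004]]
tumbler [[0.459, -0.346, -0.0]]
```

View pics/j.png

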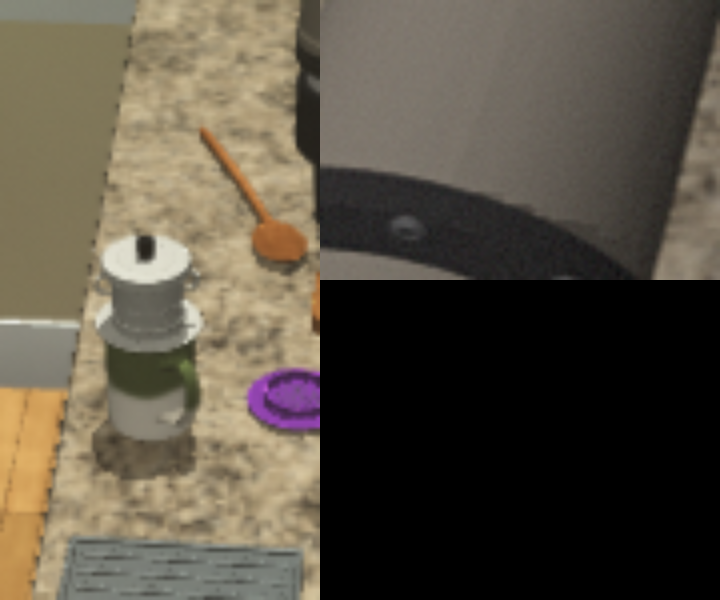

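The stack is complete and level: lid at (147,258), chamber, plate at (150,325), mug upright. The lid and knob heights match the seated values, and the spoon and glass haven't moved. Handing in.

```bash
python3 -c "
from bench import r
print(r.hand_in())"
```

```text
the job is handed in; nothing more can be done
None
```

I put the coffee filter together on the tall green-and-white mug in the order you asked (plate, chamber, press, lid) and handed the job in at about 40 s; in the last side view it looked fully home and level, with the glass and teaspoon not moved.

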